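# Run the bench demagnetiser by its controls

### The job

Demagnetise the steel block that lies on the bench demagnetiser, using only closed fingertips on its controls: first press the raised far half of the rocker switch right down, then push the small round button fully in so that it stays in, then press the long bar key fully down and keep it down. The program finishes while the fingers are still holding the bar key down. Do not press the broad mushroom button, and leave the block and the loose things round the unit where they are; nothing is to be gripped or lifted.

Things in the scene. Friction and masses are not known exactly. Their poses are not given: they have to be found in the camera images.
- demagnetiser: the demagnetiser, fixed. Origin on the bench under the centre of its control deck, a box 110 (x) x 334 (y) mm, 36 mm high; x points away from the robot, y left along the controls. Block with steel pole plates, 130 x 130 mm, 52 mm high, at y = +234 mm. Four controls, turned as the unit is, at y = -117, -39, 39, 117 mm; which is where changes from run to run
- rocker_press (a point): where to press the rocker: over its far half, 21 mm beyond its hinge, 54 mm above the bench, which is the height of the far wing's top when fully down; does not move with the rocker. Two flat wings 30 mm long, 28 mm wide, meet at the hinge (along the unit's y). Off: near wing level, far wing (three ribs) slopes up, its tip 12 mm above this point. Cheeks at the sides are lower than the wings
- rocker (a joint): rocker angle, rad: 0 = off (far half up), 0.4 = on (far half fully down, level). Friction of about 0.035 N m (2 to 5 N on the wing); it stays where it is left
- pushin_top (a point): centre of the top face of the small round button: a flat cap 26 mm diameter and 10 mm high on a steel stem, its top about 66 mm above the bench when out. Moves with the button.
- pushin (a joint): small round button, m: 0 = out, 0.007 = fully in. Pushed straight down against about 3.5 N of friction; there is no spring, it stays where it is left.
- bar_top (a point): centre of the top face of the long bar key: flat, 68 mm long (unit's x) by 20 mm wide, its top about 60 mm above the bench when up. Moves with the key.
- bar_key (a joint): bar key, m: 0 = up, 0.006 = fully down. A spring returns it: 1.5 N to start, 5 N when fully down.
- mushroom_top (a point): centre of the top of the broad mushroom button, a domed cap 42 mm in diameter, its top about 68 mm above the bench. Not to be pressed.
- mushroom (a joint): mushroom button, m: 0 = up (as it must stay), 0.005 = fully down, sprung.
- setup_block_mid (a point): bare steel setup block, 51 x 76 x 25 mm with drilled holes, loose on the pole plates (top face 52 mm above the bench): the part being demagnetised; point at its centre
- height_setter_mid (a point): bystander: loose box-shaped dial height setter, 55 x 54 x 64 mm with a small round anvil on top, standing behind the control deck; point at the centre of its body, 27 mm above the bench
- collet_mid (a point): bystander: loose steel collet, 33 mm diameter, 40 mm high, standing behind the control deck; point at its centre
- hex_key_mid (a point): bystander: loose L-shaped hex key, 36 x 104 x 8 mm, lying in front of the control deck; point at the middle of its bounding box
- stud_mid (a point): bystander: loose threaded stud, 10 mm diameter, 100 mm long, lying in front of the control deck; point at its centre

How it is judged:
By the outcome, as a careful person would: the job done as asked, in the order asked, and still so for the second after the job is handed in, while the arm keeps its last pose, push and grip.
It also fails if it takes over 37 s, if anything falls off the work surface, if the arm or the gripper's body presses on something with over 40 N, if the wrist force passes 120 N, or if a joint passes its speed limit or range.

### The arm

A 7-joint arm with a two-finger parallel gripper is mounted at the origin on a cart in front of the work surface, level with it; the furniture and walls round the work are solid. World frame = base frame: x ahead of the robot, y to its left, z up, the work surface at z = 0. Lengths are in m, angles in rad, forces in N, time in s.
With the tool pointing down it reaches from about 0.35 to 0.9 m from the base axis. Payload 8.1 kg.
Tool frame: the origin (TCP) lies midway between the tips of the shut fingers; the grasp point (between the pads) lies arm.grasp_offset behind it (arm.grasp_offset is the distance from the TCP to the grasp point, in m); z points along the fingers, y is the line along which they close (so a half turn about z gives the same grasp; the last joint's range is limited). The gripper opens to 92 mm and grips with 3 to 60 N. Pads are 19 mm wide; open, the fingers measure 130 mm over their backs; the gripper's body (75 mm by 190 mm) begins 47 mm behind the grasp point.
Start: joints at [-1.212, 0.434, 0.025, 1.573, -0.012, 1.134, -0.075], TCP at [0.279, 0.56, 0.227] pointing down, gripper open.
Joint ranges: [-2.62, 2.62], [-0.44, 2.09], [-1.27, 1.32], [0.08, 2.57], [-1.32, 4.46], [0.12, 2], [-2.74, 2.74]. Speed limits (rad/s): [2.22, 2.22, 3.01, 3.01, 3.14, 3.14, 3.14].

### API

Orientations are given as a rotation vector (axis times angle).
In Python, from cell import observe, imaging, arm gives the robot as it stands.
- The arm moves only by the tool apply_moves, never from a script. Its argument "commands" is a list of rows, each a list of 5 numbers: the opening in per cent of the stroke, from 0 (shut) to 100 (fully open), then the shift along the world's x, y, z in units of 0.06 m (1.0 is 0.06 m), then the turn about the world's z in units of 0.5 rad (1.0 is 0.5 rad). A call has 1 to 12 rows; each row shifts and turns the commanded pose from where the row before left it; what a row does not reach is not made up. A row lasts 1/8 s, in which the tool goes at most 62.5 mm and 10.7 degrees, less where a joint would pass 70% of its speed; a pose out of reach is approached as far as the arm can. A call with a number of a shift or a turn outside -1 to 1 is refused whole. A call with a gripper value outside its range is refused whole. The fingers move at their own pace and stop on an object; "newtons" is the grip in N (left out, the last holds). Time passes only in rows, so rows that do not move let the fingers close. It gives the time, the measured TCP pose, the force, the opening and the grip force at its end, in the units of the state.
- observe(): the state, without advancing time (a new reading comes with each control period).
- imaging.get_image(name): name is "side" or "top"; returns (picture, depth): 400x640x3 uint8, red, green, blue; 400x640 float32, m along the optical axis (not along the pixel's ray), 0 where there is no reading.
- imaging.camera_params(name): a dict with "camera_matrix" (3x3 intrinsics, pixels), "origin" and "rotation" of the camera in the world. Camera axes: x right, y up, looking along -z (the intrinsics and any distortion apply to the point x, -y, -z); pixel columns grow to the right and rows downward; lengths in m; the calibration is good to about 2 mm. A picture is of the moment at which its call begins. camera_params takes no time and is no camera call.
- arm.sign_off(): hands the job in; it is judged then, once.
The state is a dict: "clock": time; "joints": joint angles; "dq": joint speeds; "joint_efforts": joint torques, N m; "position": TCP position; "ee_rot": TCP orientation; "force": force on the tool from outside, world axes, zero at the start; "ft_torque": the same for the moment, N m; "width": opening from 0.0 (shut) to 1.0 (fully open); "gripper_force": force on a finger pad.
Only numpy, scipy, OpenCV 4.12 (cv2) and the standard library are available. Lean on these libraries where they do the work, as an engineer would, in place of code of your own. Each camera call takes 0.05 s, during which the arm holds its last target. There are 200 camera calls.

## Working session

There is one attempt and no reset: what is moved stays moved. The work goes in short steps, Python scripts to look and compute and a tool call to move; the robot and the scene stay as the last step left them, time stands still between calls to the robot, and variables do not carry over. Pictures are saved under pics/ and viewed, at most 10 in all, crops included, and the job is handed in when it is done.

Besides the shell and the picture viewer there is one more tool, called after "Call:" as name([rows], argument=value, ...), one row to a line, values as JSON. apply_moves: Moves the arm, as the interface text tells. Its arguments: {"type":"object","properties":{"commands":{"type":"array"},"newtons":{"type":"number"}},"required":["commands"]}

```bash
mkdir -p pics && cat > h.py <<'E'
import numpy as np, cv2
from cell import observe, imaging, arm
def grab(n,tag):
    im,d=imaging.get_image(n); np.savez(f'{n}_{tag}.npz',im=im,d=d)
    cv2.imwrite(f'pics/{n}_{tag}.png',im[:,:,::-1]); return im,d
def world(n,u,v,z=None,d=None):
    p=imaging.camera_params(n);K=np.array(p['camera_matrix']);R=np.array(p['rotation']);o=np.array(p['origin'])
    r=np.linalg.inv(K)@np.array([u,v,1.0]); r=R@np.array([r[0],-r[1],-r[2]])
    return o+r*(d if z is None else (z-o[2])/r[2])
E
python3 - <<'E'
from h import *
for n in('top','side'):
    im,d=grab(n,'a'); p=imaging.camera_params(n); print(n,p)
print(observe())
E
```

```text
top {'camera_matrix': array([[427.9448263 ,   0.        , 312.55774054],
       [  0.        , 427.9448263 , 196.84110212],
       [  0.        ,   0.        ,   1.        ]]), 'origin': array([0.48058602, 0.02623922, 0.93037064]), 'rotation': array([ 0.06514503, -0.06961284, -1.58240867])}
side {'camera_matrix': array([[465.43486964,   0.        , 314.04548757],
       [  0.        , 465.43486964, 193.79495941],
       [  0.        ,   0.        ,   1.        ]]), 'origin': array([0.54095776, 1.06047226, 0.46938558]), 'rotation': array([ 0.00427142, -1.74375764, -2.55993584])}
{'clock': 0.1, 'joints': array([-1.21158425,  0.43514122,  0.02497512,  1.57400729, -0.01160411,
        1.13400511, -0.07508935]), 'dq': array([ 0.00015278, -0.00067564, -0.00211758, -0.00170603,  0.00033718,
        0.0001632 , -0.00054132]), 'joint_efforts': array([ 3.84535480e-03, -6.69132257e+01,  9.88204814e-01, -3.15145183e+01,
       -6.04585838e-02,  3.74977465e-02,  2.33162396e-06]), 'position': array([0.27832325, 0.55909159, 0.22603052]), 'ee_rot': array([-7.19032242e-01, -3.05799479e+00,  2.20154932e-03]), 'force': array([0.26907811, 1.15508252, 0.00724069]), 'ft_torque': array([-0.01269559,  0.00459379, -0.01281194]), 'gripper_force': 0.0, 'width': 1.0009297352175464}
```

Rotation is a rotation vector; I'll convert it.

```bash
sed -i "s/R=np.array(p\['rotation'\])/R=cv2.Rodrigues(np.array(p['rotation']))[0]/" h.py; ls pics
```

```text
side_a.png
top_a.png
```

View pics/top_a.png

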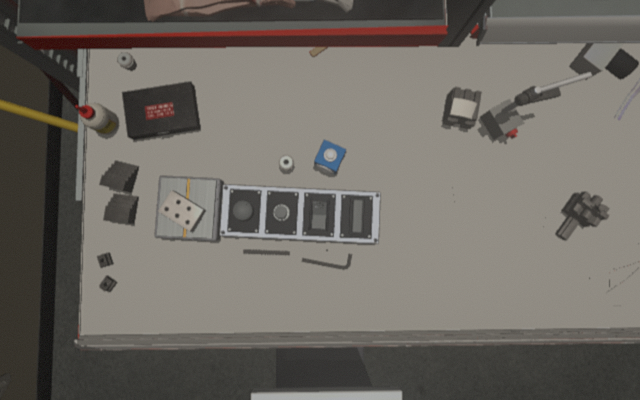

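View pics/side_a.png

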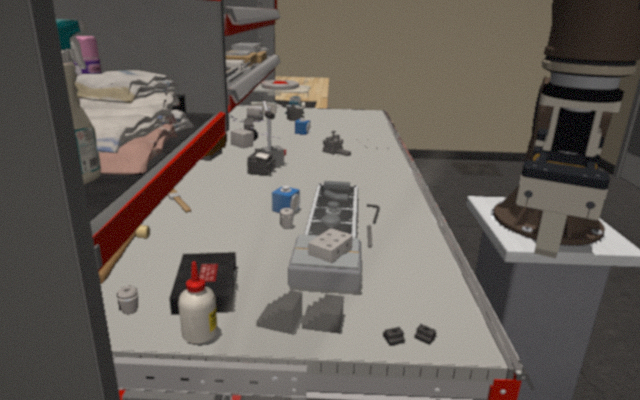

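The top view shows, left to right, the mushroom (243,210), round button (281,213), rocker (320,215) and bar key (358,217); deck from (222,187) to (380,242). The side view confirms this. Next I'll crop in and measure.

```bash
python3 - <<'E'
from h import *
f=np.load('top_a.npz');im,d=f['im'],f['d']
c=cv2.resize(im[170:280,140:400],None,fx=3,fy=3,interpolation=cv2.INTER_CUBIC)[:,:,::-1]
cv2.imwrite('pics/crop1.png',np.clip(c.astype(float)*1.5,0,255).astype('uint8'))
for u,v in [(243,210),(281,213),(320,206),(320,222),(358,217),(263,213),(300,214),(331,158),(286,162),(183,210),(315,300)]:
    print(u,v,world('top',u,v,d=d[v,u]).round(4))
# deck outline: points by depth height band
V,U=np.mgrid[150:280,140:400]; P=np.array([world('top',u,v,d=d[v,u]) for u,v in zip(U.ravel(),V.ravel())])
H=P[:,2].reshape(U.shape); m=((H>.026)&(H<.08)).astype('uint8')
n,l,s,ce=cv2.connectedComponentsWithStats(m)
for i in range(1,n):
    if s[i,4]>60: print(s[i],ce[i]+[140,150])
i=1+np.argmax(s[1:,4]); Q=P[(l==i).ravel()]
print(cv2.minAreaRect(Q[:,:2].astype('float32')))
# per-edge white rim fit: deck columns
g=im.astype(int).sum(2)[150:280,140:400]
E
```

```text
243 210 [0.5297 0.1639 0.068 ]
281 213 [0.5228 0.0875 0.0655]
320 206 [0.5361 0.0085 0.0644]
320 222 [0.504  0.0087 0.052 ]
358 217 [ 0.513  -0.0687  0.0592]
263 213 [0.5248 0.1272 0.0359]
300 214 [0.5217 0.0499 0.0368]
331 158 [ 0.6342 -0.0154  0.0648]
286 162 [0.637  0.0801 0.006 ]
183 210 [0.5307 0.282  0.0772]
315 300 [ 0.3388  0.0207 -0.0018]Traceback (most recent call last):
  File "<stdin>", line 8, in <module>
  File "h.py", line 7, in world
    p=imaging.camera_params(n);K=np.array(p['camera_matrix']);R=cv2.Rodrigues(np.array(p['rotation']))[0];o=np.array(p['origin'])
ValueError: time passes only in moves, steps and waits
```

View pics/crop1.png

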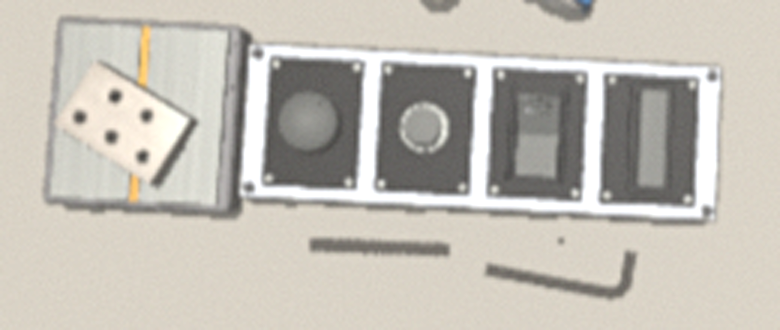

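The crop shows the mushroom at (309,121), round button (423,126), rocker with far wing up at (537,113) and hinge around y=135, and bar (653,138). Deck screws are at (258,53), (712,75), (707,212) and (249,187).

```bash
python3 - <<'E'
from h import *
w=lambda x,y,z: world('top',140+x/3-.33,170+y/3-.33,z)
S=[w(x,y,.036) for x,y in((258,53),(712,75),(707,212),(249,187))]
c=np.mean(S,0); print('deck screws centre',c)
for n,x,y,z in(('mush',309,121,.066),('btn',423,126,.066),('rock hinge',536,135,.052),('bar',653,138,.06)): print(n,w(x,y,z).round(4))
a=((S[0]-S[1])+(S[3]-S[2]))[:2]; yaw=np.arctan2(-a[0],a[1]); print('yaw',yaw)
ey=np.array([-np.sin(yaw),np.cos(yaw)]);ex=np.array([np.cos(yaw),np.sin(yaw)])
for n,k in(('mush',117),('btn',39),('rock',-39),('bar',-117)): print(n,(c[:2]+ey*k/1e3).round(4))
print('rocker_press',(c[:2]-ey*.039+ex*.021).round(4))
from scipy.spatial.transform import Rotation as R
s=observe();print(s['clock'],R.from_rotvec(s['ee_rot']).as_matrix().round(3),arm.grasp_offset)
E
```

```text
deck screws centre [0.52276607 0.04959603 0.036     ]
mush [0.5299 0.1649 0.066 ]
btn [0.5255 0.0881 0.066 ]
rock hinge [0.5191 0.0119 0.052 ]
bar [ 0.5157 -0.0673  0.06  ]
yaw -0.06413753583030934
mush [0.5303 0.1664]
btn [0.5253 0.0885]
rock [0.5203 0.0107]
bar [ 0.5153 -0.0672]
rocker_press [0.5412 0.0093]
0.1 [[-0.895  0.446 -0.001]
 [ 0.446  0.895 -0.001]
 [-0.    -0.001 -1.   ]] 0.0188
```

Call:
apply_moves([
  [0, 0.36, -0.76, 0, 0.067],
  [0, 0.36, -0.76, 0, 0.067],
  [0, 0.36, -0.76, 0, 0.067],
  [0, 0.36, -0.76, 0, 0.067],
  [0, 0.36, -0.76, 0, 0.067],
  [0, 0.36, -0.76, 0, 0.067],
  [0, 0.36, -0.76, 0, 0.067],
  [0, 0.36, -0.76, 0, 0.067],
  [0, 0.36, -0.76, 0, 0.067],
  [0, 0.36, -0.76, 0, 0.067],
  [0, 0.36, -0.76, 0, 0.067],
  [0, 0.36, -0.76, 0, 0.067],
], newtons=20)

```text
clock: 1.6
position: [0.538, 0.0108, 0.2266]
ee_rot: [-0.092, -3.14, -0.0]
force: [-0.1, -0.1, -0.4]
width: 0.004
gripper_force: 0.0
```

```bash
python3 - <<'E'
from h import *
f=np.load('top_a.npz');d=f['d']
print([world('top',u,217,d=d[217,u])[2].round(3) for u in range(336,382,2)])
E
```

```text
[np.float64(0.039), np.float64(0.037), np.float64(0.037), np.float64(0.042), np.float64(0.04), np.float64(0.041), np.float64(0.042), np.float64(0.048), np.float64(0.06), np.float64(0.062), np.float64(0.06), np.float64(0.059), np.float64(0.062), np.float64(0.048), np.float64(0.038), np.float64(0.042), np.float64(0.043), np.float64(0.041), np.float64(0.036), np.float64(0.037), np.float64(0.035), np.float64(0.037), np.float64(0.002)]
```

Call:
apply_moves([
  [0, 0.05, -0.03, -0.59, 0],
  [0, 0, 0, -0.59, 0],
  [0, 0, 0, -0.59, 0],
  [0, 0, 0, -0.59, 0],
  [0, 0, 0, 0, 0],
])

```text
clock: 2.22
position: [0.5385, 0.0104, 0.0829]
ee_rot: [-0.094, -3.135, 0.001]
force: [-1.0, -0.2, -0.1]
width: 0.008
gripper_force: 0.0
```

```bash
python3 - <<'E'
from h import *
print(observe()['position'])
im,d=grab('side','b')
c=cv2.resize(im[150:270,260:400],None,fx=5,fy=5,interpolation=cv2.INTER_CUBIC)[:,:,::-1]
cv2.imwrite('pics/crop2.png',np.clip(c.astype(float)*1.3,0,255).astype('uint8'))
E
```

```text
[0.5385109  0.01036509 0.08293116]
```

View pics/crop2.png

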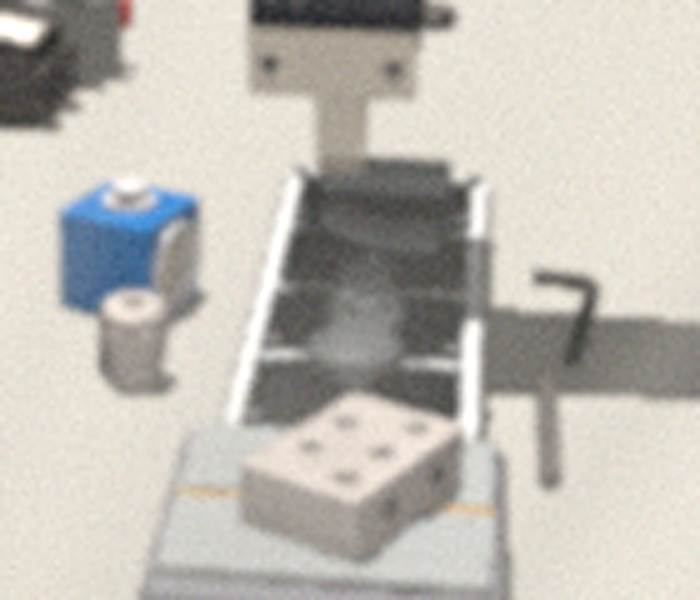

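The finger is centred at crop (342,165), hovering above the far wing of the rocker; the loose things are undisturbed. A check of the finger's position against the camera:

```bash
python3 - <<'E'
from h import *
o=world('side',0,0,d=0)
def atx(x,y,Y):
    p=world('side',260+x/5-.4,150+y/5-.4,d=1)-o
    return (o+p*(Y-o[1])/p[1]).round(4)
print(atx(342,140,.0104+.015),atx(318,140,.025),atx(367,140,.025), atx(342,175,.025))
E
```

```text
[0.5392 0.0254 0.1038] [0.5505 0.025  0.1032] [0.5274 0.025  0.1041] [0.5386 0.025  0.0861]
```

Call:
apply_moves([
  [0, 0.04, -0.02, -0.15, 0],
  [0, 0, 0, -0.1, 0],
  [0, 0, 0, -0.1, 0],
  [0, 0, 0, -0.08, 0],
  [0, 0, 0, -0.06, 0],
  [0, 0, 0, 0, 0],
  [0, 0, 0, 0, 0],
])

```text
clock: 3.15
position: [0.5424, 0.0093, 0.0555]
ee_rot: [-0.094, -3.139, 0.0]
force: [1.2, -0.4, -0.6]
width: 0.004
gripper_force: 0.0
```

Call:
apply_moves([
  [0, 0, 0, -0.04, 0],
  [0, 0, 0, -0.03, 0],
  [0, 0, 0, 0, 0],
  [0, 0, 0, 0, 0],
])

```text
clock: 3.65
position: [0.543, 0.0093, 0.0538]
ee_rot: [0.094, 3.14, 0.001]
force: [-10.7, 0.2, 33.4]
width: 0.007
gripper_force: 16.7
```

Call:
apply_moves([
  [0, 0, 0, 0.3, 0],
  [0, 0, 0, 0.35, 0],
  [0, -0.1, 0.44, 0, 0],
  [0, -0.1, 0.44, 0, 0],
  [0, -0.09, 0.44, 0, 0],
  [0, 0, 0, 0, 0],
  [0, 0, 0, 0, 0],
])

```text
clock: 4.53
position: [0.5257, 0.0879, 0.0905]
ee_rot: [-0.094, -3.14, 0.001]
force: [-0.1, -0.4, -0.8]
width: 0.004
gripper_force: 0.0
```

```bash
python3 - <<'E'
from h import *
print(observe()['position'])
im,d=grab('top','c')
c=cv2.resize(im[170:280,140:400],None,fx=3,fy=3,interpolation=cv2.INTER_CUBIC)[:,:,::-1]
cv2.imwrite('pics/crop3.png',np.clip(c.astype(float)*1.5,0,255).astype('uint8'))
try:
  print([world('top',320,v,d=d[v,320]).round(3)[[0,2]] for v in range(198,232,3)])
except Exception as e: print(e)
E
```

```text
[0.52566101 0.08785734 0.09047355]
[array([0.541, 0.2  ]), array([0.536, 0.2  ]), array([0.531, 0.2  ]), array([0.526, 0.201]), array([0.521, 0.198]), array([0.516, 0.198]), array([0.51, 0.2 ]), array([0.505, 0.202]), array([0.5, 0.2]), array([0.495, 0.201]), array([0.49 , 0.199]), array([0.486, 0.041])]
```

View pics/crop3.png

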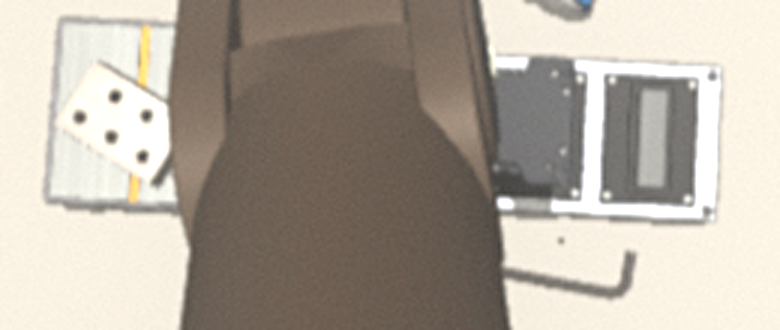

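The hand hides the rocker. There is time to spare, so I'll step aside for a look before going on, since order matters.

Call:
apply_moves([
  [0, 0, 0.3, 0.6, 0],
  [0, 0, 0.7, 0.3, 0],
  [0, 0, 0.7, 0, 0],
  [0, 0, 0, 0, 0],
])

```text
clock: 5.08
position: [0.5256, 0.1936, 0.1446]
ee_rot: [0.088, 3.14, 0.003]
force: [0.3, -0.1, -0.7]
width: 0.003
gripper_force: 0.0
```

```bash
python3 - <<'E'
from h import *
print(observe()['position'])
im,d=grab('top','d')
print([world('top',u,v,d=d[v,u]).round(3)[[0,2]].tolist() for u in (318,322) for v in range(198,232,4)])
E
```

```text
[0.52559652 0.19361326 0.14463152]
[[0.554, 0.041], [0.545, 0.057], [0.537, 0.053], [0.528, 0.056], [0.52, 0.055], [0.512, 0.061], [0.504, 0.061], [0.496, 0.065], [0.488, 0.039], [0.554, 0.04], [0.545, 0.055], [0.537, 0.055], [0.528, 0.054], [0.52, 0.054], [0.512, 0.061], [0.504, 0.06], [0.496, 0.064], [0.488, 0.039]]
```

The far wing is now level at 0.055 and the near wing is up, so the rocker is on. Now the button.

Call:
apply_moves([
  [0, 0, -0.7, 0, 0],
  [0, 0, -0.7, 0, 0],
  [0, 0, -0.35, -0.35, 0],
  [0, 0, 0, -0.55, 0],
  [0, 0, 0, -0.25, 0],
  [0, 0, 0, 0, 0],
])

```text
clock: 5.88
position: [0.525, 0.0846, 0.0748]
ee_rot: [-0.096, -3.138, 0.001]
force: [0.3, 0.4, -0.5]
width: 0.003
gripper_force: 0.0
```

Call:
apply_moves([
  [0, 0, 0.06, 0, 0],
  [0, 0, 0, -0.1, 0],
  [0, 0, 0, -0.07, 0],
  [0, 0, 0, -0.06, 0],
  [0, 0, 0, -0.05, 0],
  [0, 0, 0, 0, 0],
  [0, 0, 0, 0, 0],
])

```text
clock: 6.75
position: [0.526, 0.0895, 0.0592]
ee_rot: [0.094, 3.14, 0.001]
force: [-0.2, 1.8, 8.0]
width: 0.004
gripper_force: 3.9
```

Call:
apply_moves([
  [0, 0, 0, -0.03, 0],
  [0, 0, 0, -0.02, 0],
  [0, 0, 0, 0, 0],
  [0, 0, 0, 0, 0],
])

```text
clock: 7.25
position: [0.5262, 0.0896, 0.0584]
ee_rot: [0.094, 3.139, 0.003]
force: [-9.4, -0.3, 39.1]
width: 0.005
gripper_force: 19.6
```

The button is against its stop. Next, lift and cross to the bar key.

Call:
apply_moves([
  [0, 0, 0, 0.35, 0],
  [0, 0, 0, 0.4, 0],
  [0, -0.04, -0.5, 0, 0],
  [0, -0.04, -0.55, 0, 0],
  [0, -0.05, -0.55, 0, 0],
  [0, -0.05, -0.5, 0, 0],
  [0, 0, -0.5, 0, 0],
  [0, 0, 0, 0, 0],
  [0, 0, 0, 0, 0],
])

```text
clock: 8.38
position: [0.5147, -0.0664, 0.1005]
ee_rot: [-0.094, -3.14, -0.001]
force: [-0.0, 0.1, 0.6]
width: 0.009
gripper_force: 0.0
```

```bash
python3 - <<'E'
from h import *
print(observe()['position'])
im,d=grab('top','e')
c=cv2.resize(im[170:280,140:400],None,fx=3,fy=3,interpolation=cv2.INTER_CUBIC)[:,:,::-1]
cv2.imwrite('pics/crop4.png',np.clip(c.astype(float)*1.5,0,255).astype('uint8'))
print('btn',[world('top',u,v,d=d[v,u])[2].round(3) for u in range(278,284) for v in (211,213)])
E
```

```text
[ 0.5147334  -0.06643255  0.10050211]
btn [np.float64(0.061), np.float64(0.06), np.float64(0.063), np.float64(0.062), np.float64(0.06), np.float64(0.061), np.float64(0.06), np.float64(0.058), np.float64(0.06), np.float64(0.061), np.float64(0.06), np.float64(0.06)]
```

View pics/crop4.png

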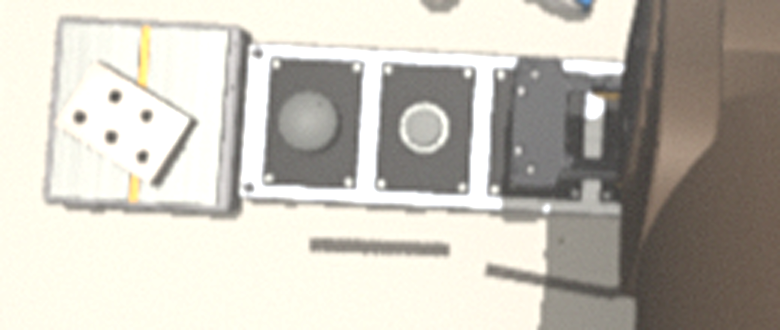

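The button (423,127) looks lower; mushroom and block are unmoved. I'll compare the same pixels with the first picture and average over the cap.

```bash
python3 - <<'E'
from h import *
for t in 'ae':
    d=np.load(f'top_{t}.npz')['d']
    print(t,'cap',d[210:215,279:284].mean(),'mush',d[208:213,240:246].mean(),'plate',d[190:225,262:264].mean())
E
```

```text
a cap 0.8642058 mush 0.86192477 plate 0.8948585
e cap 0.8702729 mush 0.8623672 plate 0.89494675
```

```bash
python3 - <<'E'
from h import *
a=np.load('top_a.npz')['d']
D=np.mean([imaging.get_image('top')[1] for _ in range(8)],0)
print((D-a)[209:216,277:286].mean(),(D-a)[210:215,279:284].round(4), D[210:215,279:284].mean(), D[208:213,240:246].mean(), D[190:225,262:264].mean())
E
```

```text
0.018805537 [[0.0065 0.0076 0.0082 0.0073 0.0047]
 [0.0072 0.0099 0.0083 0.0061 0.0089]
 [0.0075 0.0076 0.0072 0.0053 0.0056]
 [0.0084 0.0061 0.0059 0.0063 0.0066]
 [0.0063 0.0058 0.0079 0.0068 0.0073]] 0.8712118 0.8587135 0.89488566
```

The mean drop is 7 mm, so the button is fully in. Now press and hold the bar.

Call:
apply_moves([
  [0, 0, -0.01, -0.3, 0],
  [0, 0, 0, -0.25, 0],
  [0, 0, 0, -0.08, 0],
  [0, 0, 0, -0.06, 0],
  [0, 0, 0, -0.05, 0],
  [0, 0, 0, -0.04, 0],
  [0, 0, 0, 0, 0],
  [0, 0, 0, 0, 0],
])

```text
clock: 9.82
position: [0.5148, -0.0675, 0.0543]
ee_rot: [0.094, 3.14, 0.0]
force: [-3.7, 0.1, 6.3]
width: 0.004
gripper_force: 3.2
```

Call:
apply_moves([
  [0, 0, 0, -0.03, 0],
  [0, 0, 0, -0.01, 0],
  [0, 0, 0, 0, 0],
  [0, 0, 0, 0, 0],
  [0, 0, 0, 0, 0],
])

```text
clock: 10.45
position: [0.5149, -0.0675, 0.0537]
ee_rot: [0.095, 3.139, 0.001]
force: [-11.7, 1.7, 34.3]
width: 0.005
gripper_force: 16.9
```

```bash
python3 - <<'E'
from h import *
s=observe();print(s['clock'],s['position'],s['force'])
im,d=grab('top','f');a=np.load('top_a.npz')['d']
print('btn',d[210:215,279:284].mean()-a[210:215,279:284].mean(),'mush',d[208:213,240:246].mean()-a[208:213,240:246].mean())
E
```

```text
10.45 [ 0.51490676 -0.0675124   0.05371834] [-11.67204825   1.6762009   34.3333624 ]
btn 0.0073419213 mush 0.00051510334
```

The bar is hard on its stop (34 N), the button is still in, and the mushroom is untouched. Handing in.

```bash
python3 -c "
from cell import arm
print(arm.sign_off())"
```

```text
the job is handed in; nothing more can be done
None
```

The job is handed in at about 10.5 s: rocker on, then round button fully in, then bar key held down on its stop by the closed fingers, with the mushroom button not pressed and nothing loose touched.

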